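# Shift the tube mixer's gated lever into the green slot

## Task

The tube mixer's speed lever is parked in the middle slot of its gate, the one on the operator's side. Push it with the fingertips through the H-shaped gate into the slot marked with the green disc, fully home to the end of the slot, without running it into a slot marked with another colour on the way. Push gently and do not grip the lever, and leave everything else on the worktop where it is.

Things in the scene. Friction and masses are not known exactly. Their poses are not given: they have to be found in the camera images.
- mixer: White bench tube mixer, fixed, 250 x 220 x 80 mm (its body spans x -75 to 175, y -110 to 110), with fixed capped tubes up to 165 mm high on its rear, all at x > 110 mm. Origin: on the worktop under the centre of the gate; x points to its rear, away from the robot, y to its left, z up; yaw within 20 degrees of the world's.
- gate (a point): Centre of the gate, on the aluminium plate's top (z 80 mm), axes as the mixer's. Slots 15 mm wide: a cross channel along y from -31 to +31 mm; four corner slots centred on y = -24 and +24, running from it to x = -27 and +27 mm; and the parking slot at y = 0, to x = -27 mm (robot's side) only: opposite it the channel's rear wall is closed. The lever cannot leave the slots.
- lever: Lever: a steel rod 8 mm thick with the knob on top. Origin: its pivot, 23 mm above the worktop under the gate's centre; it tilts fore-aft and sideways. It stays where it is left, takes 1 to 3 N at the knob to move, and stops hard at the slots' walls and ends. More than 25 N from the fingers is too much.
- knob (a point): Centre of the black ball knob, 30 mm in diameter, 125 mm from the pivot: 148 mm above the worktop with the lever upright, 131 mm when home in a corner slot. x, y in the mixer's frame: (-33 to -44, 0) mm parked, (0, 0) mid-channel, (0, +-51) at the channel's ends, each +-7 for play, and (+-43, +-47) home in a corner slot, right above its disc.
- disc_green: Green disc, 22 mm in diameter and 3 mm thick, fixed on top of the gate plate; origin at the centre of its underside. It marks the corner slot beside it: when the lever is home in that slot the knob's centre is right above the disc. Which disc is at which of the four corners (+-43, +-47 mm in the mixer's frame) varies.
- disc_red: Red disc, 22 mm in diameter and 3 mm thick, fixed on top of the gate plate; origin at the centre of its underside. It marks the corner slot beside it: when the lever is home in that slot the knob's centre is right above the disc. Which disc is at which of the four corners (+-43, +-47 mm in the mixer's frame) varies.
- disc_yellow: Yellow disc, 22 mm in diameter and 3 mm thick, fixed on top of the gate plate; origin at the centre of its underside. It marks the corner slot beside it: when the lever is home in that slot the knob's centre is right above the disc. Which disc is at which of the four corners (+-43, +-47 mm in the mixer's frame) varies.
- disc_blue: Blue disc, 22 mm in diameter and 3 mm thick, fixed on top of the gate plate; origin at the centre of its underside. It marks the corner slot beside it: when the lever is home in that slot the knob's centre is right above the disc. Which disc is at which of the four corners (+-43, +-47 mm in the mixer's frame) varies.
- brown_bottle: Loose brown reagent bottle with blue cap, 47 mm in diameter, 98 mm high, standing to the left of the mixer. Origin: centre of its underside. Not to be disturbed.
- dark_vial: Loose dark vial with white cap, 33 mm in diameter, 73 mm high, standing to the right of the mixer. Origin: centre of its underside. Not to be disturbed.
- slides: Loose blue and white open carton of microscope slides, 32 x 82 x 30 mm. Origin: centre of its underside. Not to be disturbed.
- timer: Loose white bench timer, 62 x 66 x 18 mm. Origin: centre of its underside. Not to be disturbed.
- loose_tube: Loose capped sample tube lying on the worktop, 14 x 80 x 14 mm. Origin: centre of its underside. Not to be disturbed.
- marker_pen: Loose marker pen lying on the worktop, 15 x 128 x 17 mm. Origin: centre of its underside. Not to be disturbed.

How it is judged:
By the outcome, as a careful person would: the job done as asked, in the order asked, and still so for the second after the job is handed in, with the robot touching nothing.
It also fails if it takes over 54 s, if anything falls off the work surface, if the arm or the gripper's body presses on something with over 40 N, if the wrist force passes 120 N, or if a joint passes its speed limit or range.

## Robot

A 7-joint arm with a two-finger parallel gripper is mounted at the origin on a cart in front of the work surface, level with it; the furniture and walls round the work are solid. World frame = base frame: x ahead of the robot, y to its left, z up, the work surface at z = 0. Lengths are in mm, angles in rad, forces in N, time in s.
With the tool pointing down it reaches from about 400 to 875 mm from the base axis. Payload 4.4 kg.
Tool frame: the origin (TCP) lies between the finger pads; the fingertips stand 19 mm ahead of it and the grasp point (between the pads) is the TCP (bot.nose_length is the distance from the TCP to the fingertips, in mm); z points along the fingers, y is the direction in which the jaws open and shut (so a half turn about z gives the same grasp; the last joint's range is limited). The gripper opens to 85 mm and grips with 20 to 120 N. Pads are 22 mm wide; open, the fingers measure 114 mm over their backs; the gripper's body (76 mm by 85 mm) begins 54 mm behind the grasp point. The pads swing forward as they close: fully open they stand 13 mm farther back than shut.
Start: joints at [-1.184, 0.628, 0.038, 1.517, -0.027, 0.996, -0.02], TCP at [284.345, 584.522, 224.313] pointing down, gripper open.
Joint ranges: [-3.06, 3.06], [-0.37, 2.12], [-1.25, 1.32], [0.18, 2.47], [-1.1, 4.24], [0.23, 1.98], [-2.94, 2.94]. Speed limits (rad/s): [2.57, 2.57, 3.14, 3.14, 3.14, 3.14, 3.14].

## Interface

Orientations are given as a unit quaternion [x, y, z, w].
In Python, from plant import sensors, vision, finish_job, bot gives the robot as it stands.
- The arm moves only by the tool send_rows, never from a script. Its arguments are lists of equal length, an entry for each row: "translation": the shift along the tool's x, y, z in mm, a list of three; "yaw": the turn about the tool's z in units of 5 degrees (1.0 is 5 degrees); "hand": the closure, from 0 (fully open) to 1 (shut). In form: {"translation": [[tx, ty, tz], ...], "yaw": [yaw, ...], "hand": [hand, ...]}. A call has 1 to 20 rows; each row is the pose to reach, as a shift and turn from the pose commanded when the call began, along the tool's axes at that moment; what a row does not reach only later rows make up. A row lasts 1/12 s, in which the tool goes at most 41.7 mm and 7.16 degrees, less where a joint would pass 70% of its speed; a pose out of reach is approached as far as the arm can. A call with a gripper value outside its range is refused whole. The fingers move at their own pace and stop on an object; "squeeze" is the grip in N (left out, the last holds). Time passes only in rows, so rows that repeat a pose let the fingers close. It gives the time, the measured TCP pose, the force and the opening at its end, in the units of the state.
- sensors.get_obs(): the state, without advancing time (a new reading comes with each control period).
- vision.capture(name): name is "side" or "top"; returns a dict with "image" (384x512x3 uint8, red, green, blue), "camera_matrix" (3x3 intrinsics, pixels), "R" (3x3) and "t" (3): a world point X has camera coordinates R X + t. Camera axes: x right, y down, z forward; pixel columns grow to the right and rows downward; lengths in mm; the calibration is good to about 2 mm. A picture is of the moment at which its call begins. There is no depth.
- finish_job(): hands the job in, once; it reports no verdict.
The state is a dict: "time_s": time; "joint_positions": joint angles; "dq": joint speeds; "tau": joint torques, N m; "tool_pos": TCP position; "tool_rot": TCP orientation; "force": force on the tool from outside, world axes, zero at the start; "wrist_torque": the same for the moment, N m; "finger_gap": finger opening in mm.
Only numpy, scipy, OpenCV 4.12 (cv2) and the standard library are available. Lean on these libraries where they do the work, as an engineer would, in place of code of your own. Each camera call takes 0.05 s, during which the arm holds its last target.

## Working session

There is one attempt and no reset: what is moved stays moved. The work goes in short steps, Python scripts to look and compute and a tool call to move; the robot and the scene stay as the last step left them, time stands still between calls to the robot, and variables do not carry over. Pictures are saved under pics/ and viewed, and the job is handed in when it is done.

Besides the shell and the picture viewer there is one more tool, called as a command line: name --pt "numbers of a row" for each row, then --argument value for the rest. send_rows: Moves the arm, as the interface text tells. Its arguments: {"type":"object","properties":{"translation":{"type":"array","items":{"type":"array","items":{"type":"number"}}},"yaw":{"type":"array","items":{"type":"number"}},"hand":{"type":"array","items":{"type":"number"}},"squeeze":{"type":"number"}},"required":["translation","yaw","hand"]}

```bash
ls; mkdir -p pics; cat > h.py <<'E'
from plant import sensors, vision, finish_job, bot
import numpy as np, cv2
def snap(name,fn):
    c=vision.capture(name); cv2.imwrite(f'pics/{fn}.png',c['image'][:,:,::-1])
    np.savez(f'pics/{fn}.npz',**{k:c[k] for k in('image','camera_matrix','R','t')}); return c
def proj(c,X):
    x=np.asarray(c['R'])@np.asarray(X,float)+np.asarray(c['t']).ravel(); p=np.asarray(c['camera_matrix'])@x; return p[:2]/p[2]
def back(c,uv,z):
    R=np.asarray(c['R']);t=np.asarray(c['t']).ravel();C=-R.T@t
    d=R.T@np.linalg.inv(c['camera_matrix'])@np.array([uv[0],uv[1],1.]); return C+d*(z-C[2])/d[2]
E
python3 - <<'E'
from h import *
for n in('side','top'):
    c=snap(n,n+'0'); print(n,-np.asarray(c['R']).T@np.asarray(c['t']).ravel())
o=sensors.get_obs()
print({k:np.round(o[k],3).tolist() for k in o}, bot.nose_length)
E
```

```text
pics
side [-127.22582819 -952.57376748  827.47977078]
top [ 469.19014622  -38.37788265 1300.19688683]
{'time_s': 0.1, 'joint_positions': [-1.184, 0.629, 0.038, 1.518, -0.027, 0.996, -0.02], 'dq': [-0.0, -0.003, -0.001, -0.002, 0.0, -0.0, -0.001], 'tau': [0.003, -56.452, 1.23, -19.397, 0.011, 0.005, 0.0], 'tool_pos': [284.073, 584.016, 223.486], 'tool_rot': [0.224, 0.974, -0.001, -0.0], 'force': [-0.18, 0.009, -0.075], 'wrist_torque': [0.008, -0.042, -0.009], 'finger_gap': 85.434} 19.0
```

View pics/top0.png

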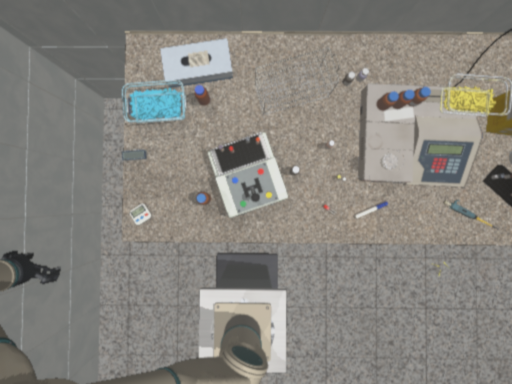

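View pics/side0.png

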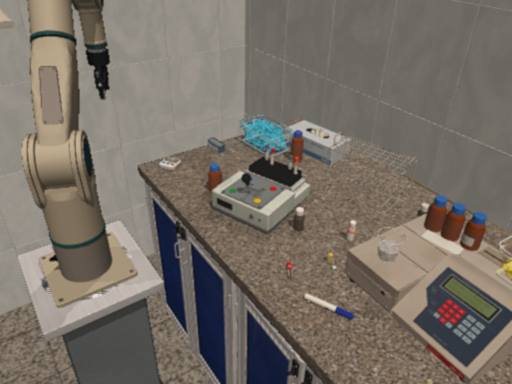

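```bash
python3 - <<'E'
from h import *
for n,(x0,y0,w,h) in {'top0':(195,125,105,100),'side0':(200,135,125,100)}.items():
    c=np.load(f'pics/{n}.npz'); im=c['image'][y0:y0+h,x0:x0+w]
    cv2.imwrite(f'pics/{n}z.png',cv2.resize(im,None,fx=6,fy=6,interpolation=cv2.INTER_CUBIC)[:,:,::-1])
    hsv=cv2.cvtColor(im,cv2.COLOR_RGB2HSV)
    for nm,lo,hi in(('red',0,6),('yellow',20,32),('green',50,80),('blue',105,125)):
        m=((hsv[...,0]>=lo)&(hsv[...,0]<=hi)&(hsv[...,1]>140)&(hsv[...,2]>80)).astype(np.uint8)
        k,l,s,ce=cv2.connectedComponentsWithStats(m)
        for i in range(1,k):
            if s[i,4]>4:
                p=ce[i]+[x0,y0]; print(n,nm,s[i,4],p.round(1),back(c,p,83).round(1))
E
```

```text
top0 red 5 [256.6 138.4] [690.3 -44.   83. ]
top0 red 15 [230.6 147.9] [656.5  45.9  83. ]
top0 red 19 [260.2 171.2] [576.6 -57.2  83. ]
top0 yellow 15 [268.4 194.4] [496.4 -86.3  83. ]
top0 blue 16 [234.5 180. ] [545.2  31.2  83. ]
side0 red 12 [272.5 150.7] [723.2 134.3  83. ]
side0 red 32 [296.1 158.9] [756.4  40.5  83. ]
side0 red 22 [272.7 188.3] [575.2 -64.8  83. ]
side0 yellow 25 [256.9 200.6] [494.9 -92.4  83. ]
side0 green 14 [232.5 190. ] [464.3  -3.7  83. ]
side0 blue 10 [297.5 135.4] [879.2 181.   83. ]
side0 blue 46 [214.1 167.1] [487.  148.8  83. ]
```

View pics/top0z.png

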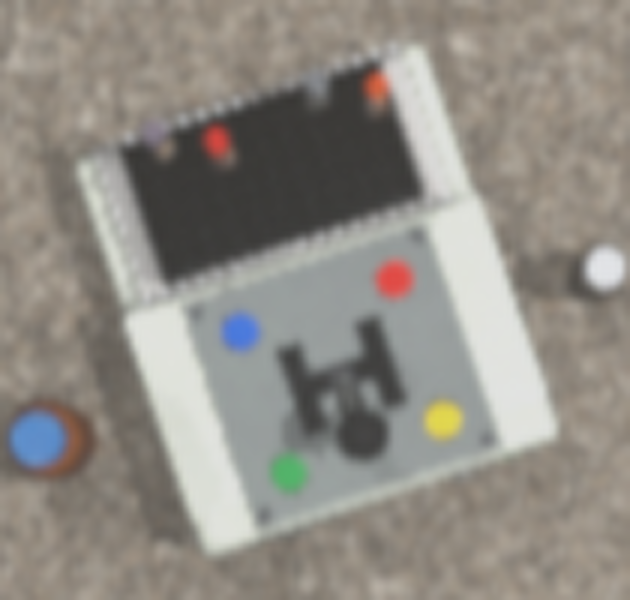

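View pics/side0z.png

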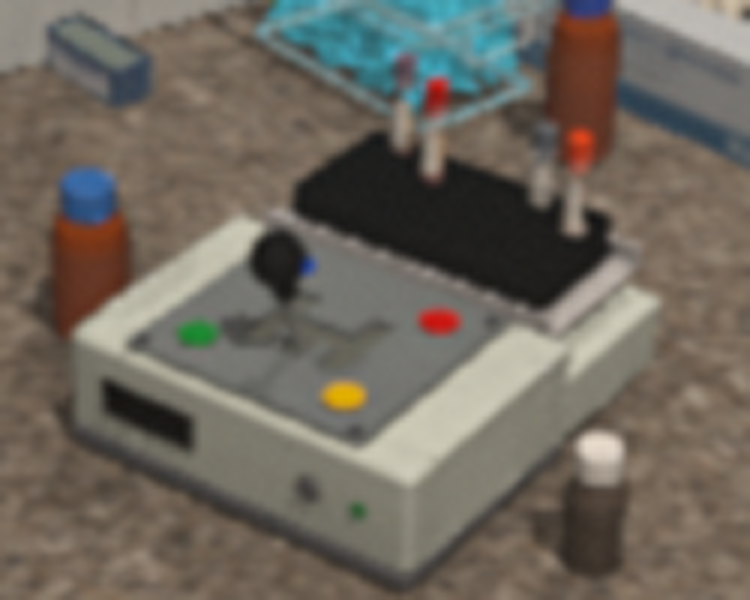

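```bash
cat >> h.py <<'E'
def discs(c):
    im=c['image']; hsv=cv2.cvtColor(im,cv2.COLOR_RGB2HSV); return hsv
def tri(c1,p1,c2,p2):
    P=[np.asarray(c['camera_matrix'])@np.c_[c['R'],np.asarray(c['t']).ravel()] for c in(c1,c2)]
    X=cv2.triangulatePoints(P[0],P[1],np.array(p1,float),np.array(p2,float)).ravel(); return X[:3]/X[3]
E
python3 - <<'E'
from h import *
from scipy.optimize import least_squares
T=np.load('pics/top0.npz');S=np.load('pics/side0.npz')
# zoom pix -> full: p/6-0.4+off
zt=lambda u,v:np.array([195+u/6-.42,125+v/6-.42]); zs=lambda u,v:np.array([200+u/6-.42,135+v/6-.42])
obs={'blue':(zt(240,332),None,43,47),'red':(zt(395,280),zs(439,322),43,-47),'yellow':(zt(443,420),zs(344,396),-43,-47),'green':(zt(289,474),zs(198,334),-43,47)}
def pos(p,x,y):
    c,s=np.cos(p[2]),np.sin(p[2]); return [p[0]+c*x-s*y,p[1]+s*x+c*y]
def f(p,use):
    r=[]
    for a,b,x,y in obs.values():
        X=[*pos(p,x,y),83]
        if 't' in use:r+=list(proj(T,X)-a)
        if 's' in use and b is not None:r+=list(proj(S,X)-b)
    return r
for u in('t','s','ts'):
    q=least_squares(f,[520,-27,.3],args=(u,)); print(u,q.x.round(3),np.degrees(q.x[2]).round(2),np.round(q.fun,2))
for k,(a,b,x,y) in obs.items():
    if b is not None: print(k,tri(T,a,S,b).round(1))
K=tri(T,zt(362,434),S,zs(279,262)); p=q.x;c,s=np.cos(p[2]),np.sin(p[2])
print('knob',K.round(1),'mixer',(np.array([[c,s],[-s,c]])@(K[:2]-p[:2])).round(1))
E
```

```text
t [ 5.20403e+02 -2.78710e+01  3.39000e-01] 19.44 [ 0.06  0.07 -0.06 -0.1   0.05  0.09 -0.05 -0.06]
s [ 5.19702e+02 -3.44970e+01  3.38000e-01] 19.36 [ 0.12 -0.07  0.05  0.11 -0.16 -0.08]
ts [ 5.20881e+02 -2.98300e+01  3.43000e-01] 19.67 [ 0.6  -0.    0.44 -0.26 -0.49 -0.92  0.65 -0.11 -0.41 -0.77  0.58 -0.16
 -0.64 -0.82]
red [578.1 -59.2  78.9]
yellow [497.3 -87.4  79.1]
green [465.8   0.9  78.9]
knob [488.2 -40.9 137.5] mixer [-34.5   0.6]
```

```bash
cat >> h.py <<'E'
from scipy.spatial.transform import Rotation as Ro
G=np.array([520.5,-29.]);PSI=np.radians(19.5)
A=np.array([[np.cos(PSI),-np.sin(PSI)],[np.sin(PSI),np.cos(PSI)]])
def m2w(x,y): return G+A@np.array([x,y])
def w2m(p): return A.T@(np.asarray(p)[:2]-G)
def st():
    o=sensors.get_obs(); R=Ro.from_quat(o['tool_rot']).as_matrix()
    a=np.degrees(np.arctan2(R[1,1],R[0,1]))-90-np.degrees(PSI)
    print('t',round(o['time_s'],2),'mixer xy',w2m(o['tool_pos']).round(1),'z',round(o['tool_pos'][2],1),'yaw err deg',round(a,2),'tilt',R[2].round(3),'F mixer',(A.T@np.asarray(o['force'])[:2]).round(1),round(o['force'][2],1),'gap',round(o['finger_gap'],1)); return o,R,a
def plan(x,y,z):
    o,R,a=st(); d=R.T@(np.array([*m2w(x,y),z])-o['tool_pos']); print('delta tool',d.round(1),'yaw units',round(a/5,2))
E
python3 - <<'E'
from h import *
plan(-75,0,230); print(m2w(-75,0), m2w(-75,30))
E
```

```text
t 0.1 mixer xy [-18.2 656.8] z 223.5 yaw err deg -45.44 tilt [ 0.    -0.002 -1.   ] F mixer [-0.2  0.1] -0.1 gap 85.4
delta tool [-428.2 -501.3   -5.7] yaw units -9.09
[449.80188817 -54.03551444] [439.78768239 -25.75626971]
```

send_rows --pt "-20 -24 -4" --pt "-42 -49 -5" --pt "-64 -74 -6" --pt "-86 -100 -6" --pt "-108 -126 -6" --pt "-130 -152 -6" --pt "-152 -178 -6" --pt "-174 -204 -6" --pt "-196 -229 -6" --pt "-218 -255 -6" --pt "-240 -281 -6" --pt "-262 -307 -6" --pt "-284 -332 -6" --pt "-306 -358 -6" --pt "-328 -384 -6" --pt "-350 -410 -6" --pt "-372 -436 -6" --pt "-395 -462 -6" --pt "-415 -486 -6" --pt "-428 -501 -6" --yaw '[-0.5,-1,-1.5,-2,-2.5,-3,-3.5,-4,-4.5,-5,-5.5,-6,-6.5,-7,-7.5,-8,-8.4,-8.7,-9,-9.1]' --hand '[1,1,1,1,1,1,1,1,1,1,1,1,1,1,1,1,1,1,1,1]'

```text
time_s: 1.77
tool_pos: [450.2, -57.0, 230.2]
tool_rot: [-0.169, 0.986, -0.001, -0.0]
force: [-0.6, -0.6, 0.5]
finger_gap: 0.0
```

```bash
python3 - <<'E'
from h import *
plan(-75,0,230)
E
```

```text
t 1.77 mixer xy [-75.6  -2.9] z 230.2 yaw err deg -0.09 tilt [ 0.001 -0.001 -1.   ] F mixer [-0.8 -0.3] 0.5 gap 0.0
delta tool [-0.6  2.9  0.2] yaw units -0.02
```

send_rows --pt "-1 3 0" --pt "-1 3 0" --pt "-1 3 0" --yaw '[0,0,0]' --hand '[1,1,1]'

```text
time_s: 2.02
tool_pos: [449.5, -49.2, 230.1]
tool_rot: [-0.17, 0.985, 0.0, -0.0]
force: [-0.1, 0.1, 0.6]
finger_gap: -0.1
```

```bash
cat >> h.py <<'E'
def both(tag):
    o,R,a=st(); tip=np.asarray(o['tool_pos'])+R@[0,0,19]
    out=[]
    for n,(x0,y0,w,h) in {'top':(190,115,110,110),'side':(190,90,140,140)}.items():
        c=snap(n,n+tag); im=c['image'][y0:y0+h,x0:x0+w]
        z=cv2.resize(im,(400,int(400*h/w)),interpolation=cv2.INTER_CUBIC)
        k=400/w; p=(proj(c,tip)-[x0,y0]+.5)*k
        print(n,'tip pred px in zoom',p.round(0)); 
        out.append(cv2.resize(z,(400,400)))
    cv2.imwrite(f'pics/{tag}.png',np.hstack(out)[:,:,::-1])
E
python3 -c "
from h import *
both('a1')"
```

```text
t 2.02 mixer xy [-73.6   4.6] z 230.1 yaw err deg 0.1 tilt [ 0.001  0.001 -1.   ] F mixer [-0.   0.1] 0.6 gap -0.1
top tip pred px in zoom [249. 342.]
side tip pred px in zoom [133. 206.]
```

View pics/a1.png

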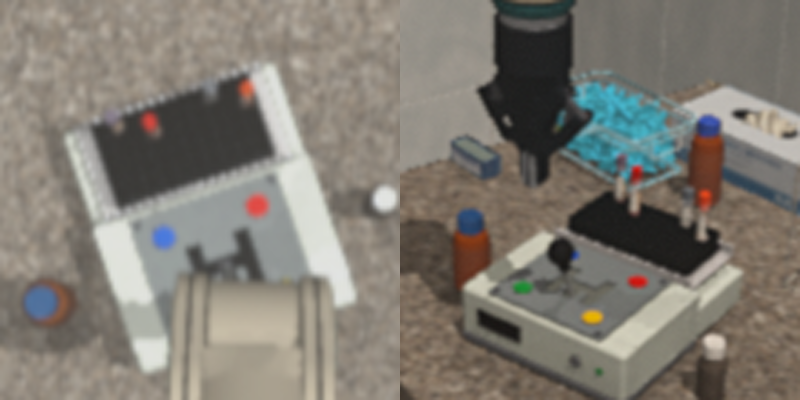

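```bash
python3 - <<'E'
from h import *
c=np.load('pics/sidea1.npz'); o=sensors.get_obs();x0,y0,w,h=210,110,60,60
im=cv2.resize(c['image'][y0:y0+h,x0:x0+w],None,fx=10,fy=10,interpolation=cv2.INTER_NEAREST).copy()
for d,col in((0,(255,0,0)),(19,(0,255,0)),(-54,(255,255,0))):
    p=(proj(c,np.asarray(o['tool_pos'])-[0,0,d])-[x0,y0]+.5)*10; cv2.circle(im,tuple(int(v) for v in p),5,col,-1); print(d,p)
cv2.imwrite('pics/a1t.png',im[:,:,::-1])
E
```

```text
0 [266.00785624 463.2111778 ]
19 [266.37531537 521.22378328]
-54 [264.92896467 292.88118622]
```

View pics/a1t.png

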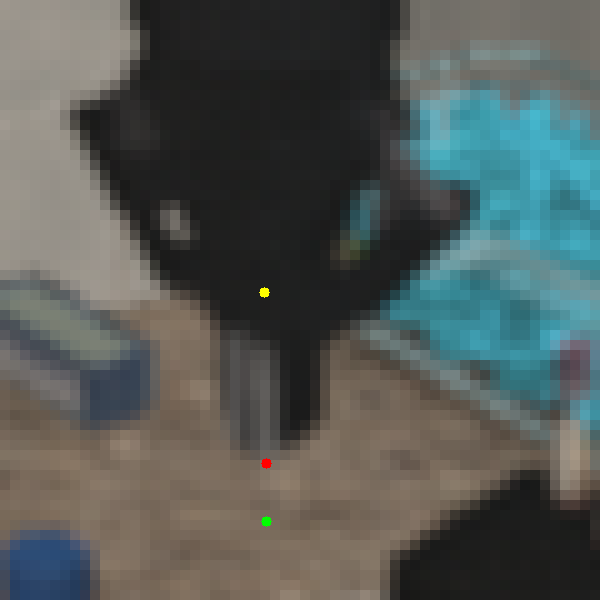

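send_rows --pt "1 -4 20" --pt "1 -4 40" --pt "1 -4 60" --pt "1 -4 60" --pt "1 -4 60" --yaw '[0,0,0,0,0]' --hand '[1,1,1,1,1]'

```text
time_s: 2.53
tool_pos: [449.6, -53.2, 169.9]
tool_rot: [-0.171, 0.985, 0.0, -0.001]
force: [0.7, -0.3, 1.0]
finger_gap: 0.1
```

```bash
cat >> h.py <<'E'
def sidez(tag,x0=205,y0=135,w=75,h=60):
    o,R,a=st(); c=snap('side',tag+'s')
    im=cv2.resize(c['image'][y0:y0+h,x0:x0+w],None,fx=10,fy=10,interpolation=cv2.INTER_CUBIC).copy()
    for X,col in((np.asarray(o['tool_pos']),(255,0,0)),(np.asarray(o['tool_pos'])-[0,0,19],(0,255,0))):
        p=(proj(c,X)-[x0,y0]+.5)*10; cv2.circle(im,tuple(int(v) for v in p),4,col,-1); print(p.round())
    cv2.imwrite(f'pics/{tag}.png',im[:,:,::-1])
E
python3 -c "
from h import *
sidez('a2')"
```

```text
t 2.53 mixer xy [-74.9   0.8] z 169.9 yaw err deg 0.15 tilt [ 0.002  0.001 -1.   ] F mixer [ 0.5 -0.5] 1.0 gap 0.1
[325. 401.]
[326. 456.]
```

View pics/a2.png

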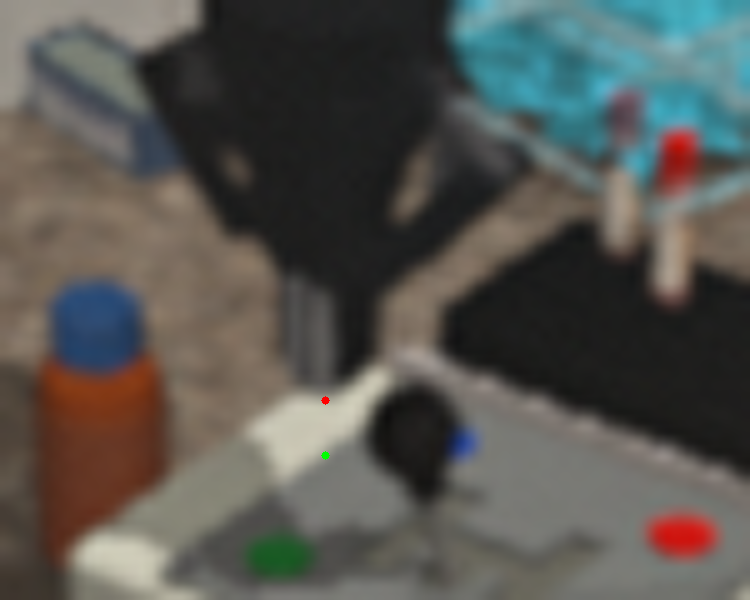

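send_rows --pt "3 0 15" --pt "3 0 30" --pt "3 0 40" --pt "3 0 45" --pt "3 0 45" --pt "3 0 45" --yaw '[0,0,0,0,0,0]' --hand '[1,1,1,1,1,1]'

```text
time_s: 3.08
tool_pos: [448.2, -55.1, 126.1]
tool_rot: [-0.17, 0.985, -0.0, 0.001]
force: [0.5, 0.6, 1.1]
finger_gap: 0.1
```

```bash
python3 -c "
from h import *
sidez('a3')"
```

```text
t 3.08 mixer xy [-76.8  -0.4] z 126.1 yaw err deg 0.08 tilt [-0.001 -0.    -1.   ] F mixer [0.6 0.4] 1.1 gap 0.1
[325. 531.]
[326. 584.]
```

View pics/a3.png

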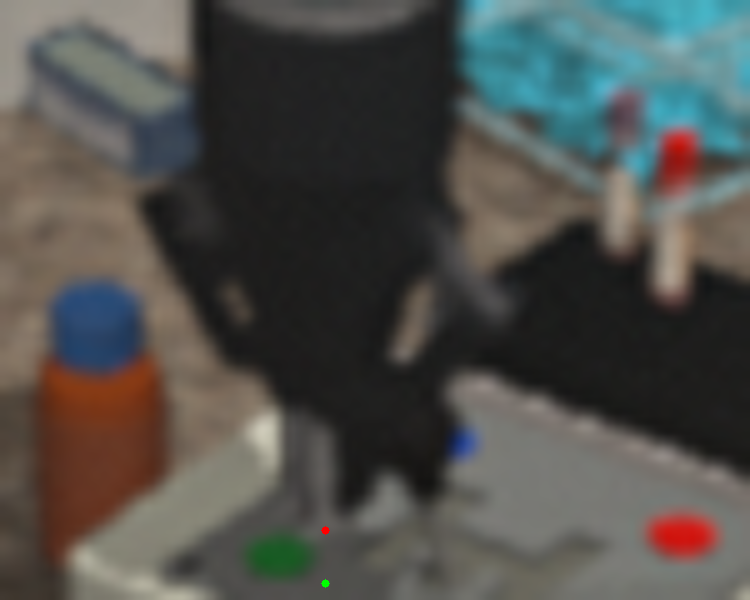

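```bash
python3 - <<'E'
from h import *
c=np.load('pics/a3s.npz'); o=sensors.get_obs(); f=lambda X:((proj(c,X)-[205,135]+.5)*10).round()
for x in(-34,-38): print('knob',f([*m2w(x,0),142]))
print('green',f([*m2w(-43,47),83]),'obs 280,557; red',f([*m2w(43,-47),83]),'obs 682,536')
for z in (107,115,120,126,130,135): print(z,f([*o['tool_pos'][:2],z]))
E
```

```text
knob [411. 424.]
knob [403. 429.]
green [272. 548.] obs 280,557; red [675. 528.] obs 682,536
107 [326. 584.]
115 [326. 562.]
120 [326. 548.]
126 [326. 531.]
130 [326. 520.]
135 [326. 505.]
```

send_rows --pt "0 0 4" --pt "0 0 8" --pt "0 0 10" --pt "-3 0 10" --pt "-6 0 10" --pt "-8 0 10" --yaw '[0,0,0,0,0,0]' --hand '[1,1,1,1,1,1]'

```text
time_s: 3.63
tool_pos: [455.8, -52.3, 115.3]
tool_rot: [-0.17, 0.985, 0.0, 0.0]
force: [0.8, 0.3, 0.7]
finger_gap: -0.1
```

```bash
python3 -c "
from h import *
sidez('a4')"
```

```text
t 3.63 mixer xy [-68.8  -0.4] z 115.3 yaw err deg 0.06 tilt [-0.001 -0.    -1.   ] F mixer [0.8 0. ] 0.7 gap -0.1
[342. 549.]
[342. 602.]
```

View pics/a4.png

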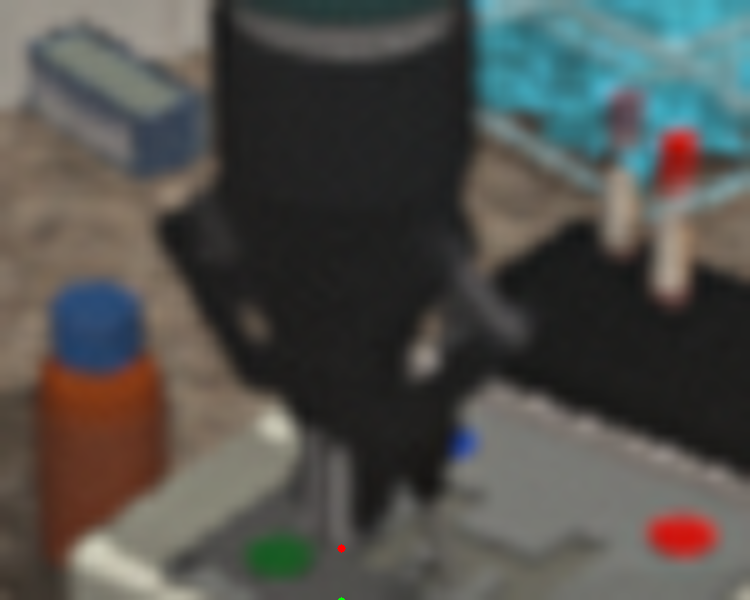

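send_rows --pt "-2 0 0" --pt "-4 0 0" --pt "-6 0 0" --pt "-8 0 0" --pt "-9 0 0" --pt "-9 0 0" --yaw '[0,0,0,0,0,0]' --hand '[1,1,1,1,1,1]'

```text
time_s: 4.18
tool_pos: [463.2, -49.6, 115.3]
tool_rot: [-0.17, 0.985, 0.0, -0.0]
force: [-1.3, -1.2, 0.9]
finger_gap: 0.2
```

```bash
python3 -c "
from h import *
sidez('a5')"
```

```text
t 4.18 mixer xy [-60.9  -0.3] z 115.3 yaw err deg 0.05 tilt [ 0.001  0.    -1.   ] F mixer [-1.7 -0.7] 0.9 gap 0.2
[358. 537.]
[358. 590.]
```

View pics/a5.png

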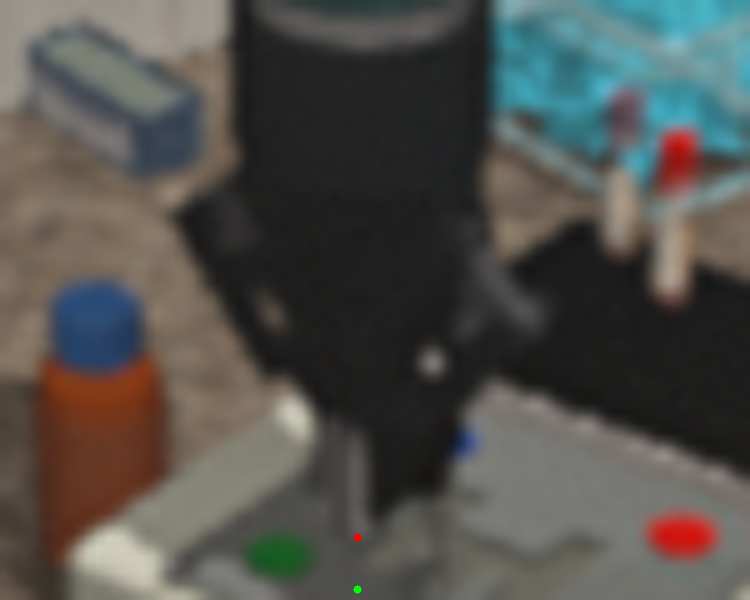

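send_rows --pt "-2 0 0" --pt "-4 0 0" --pt "-6 0 0" --pt "-8 0 0" --pt "-10 0 0" --pt "-12 0 0" --pt "-14 0 0" --pt "-16 0 0" --pt "-18 0 0" --pt "-20 0 0" --yaw '[0,0,0,0,0,0,0,0,0,0]' --hand '[1,1,1,1,1,1,1,1,1,1]'

```text
time_s: 5.07
tool_pos: [482.6, -42.7, 115.3]
tool_rot: [-0.17, 0.985, 0.0, 0.0]
force: [-1.1, 0.9, 0.6]
finger_gap: 0.1
```

```bash
python3 -c "
from h import *
sidez('a6')"
```

```text
t 5.07 mixer xy [-40.3  -0.3] z 115.3 yaw err deg 0.06 tilt [-0.  0. -1.] F mixer [-0.8  1.3] 0.6 gap 0.1
[399. 508.]
[398. 560.]
```

View pics/a6.png

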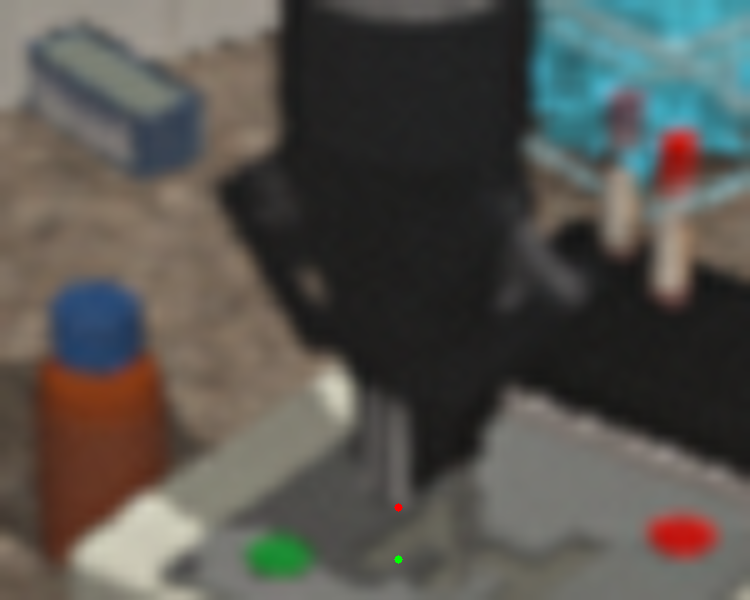

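send_rows --pt "-2 0 0" --pt "-4 0 0" --pt "-6 0 0" --pt "-8 0 0" --pt "-10 0 0" --pt "-12 0 0" --pt "-13 0 0" --pt "-14 0 0" --pt "-14 0 0" --yaw '[0,0,0,0,0,0,0,0,0]' --hand '[1,1,1,1,1,1,1,1,1]'

```text
time_s: 5.87
tool_pos: [495.9, -38.0, 115.3]
tool_rot: [-0.17, 0.985, 0.0, 0.0]
force: [-0.1, 0.1, 1.0]
finger_gap: 0.2
```

```bash
python3 -c "
from h import *
st()"
```

```text
t 5.87 mixer xy [-26.2  -0.3] z 115.3 yaw err deg 0.06 tilt [-0. -0. -1.] F mixer [-0.1  0.2] 1.0 gap 0.2
```

send_rows --pt "10 0 0" --pt "20 0 0" --pt "26 -6 0" --pt "28 -20 0" --pt "28 -40 0" --pt "28 -48 0" --pt "28 -48 0" --pt "28 -48 0" --yaw '[0,0,0,0,0,0,0,0]' --hand '[1,1,1,1,1,1,1,1]'

```text
time_s: 6.53
tool_pos: [484.8, -92.9, 115.2]
tool_rot: [-0.169, 0.986, 0.0, -0.0]
force: [-0.6, 1.2, 0.3]
finger_gap: -0.0
```

```bash
python3 -c "
from h import *
sidez('a7')
c=snap('top','a7t')
cv2.imwrite('pics/a7tz.png',cv2.resize(c['image'][115:225,190:300],None,fx=4,fy=4,interpolation=2)[:,:,::-1])"
```

```text
t 6.53 mixer xy [-55.  -48.3] z 115.2 yaw err deg -0.03 tilt [ 0.  0. -1.] F mixer [-0.2  1.3] 0.3 gap -0.0
[499. 583.]
[498. 636.]
```

View pics/a7.png

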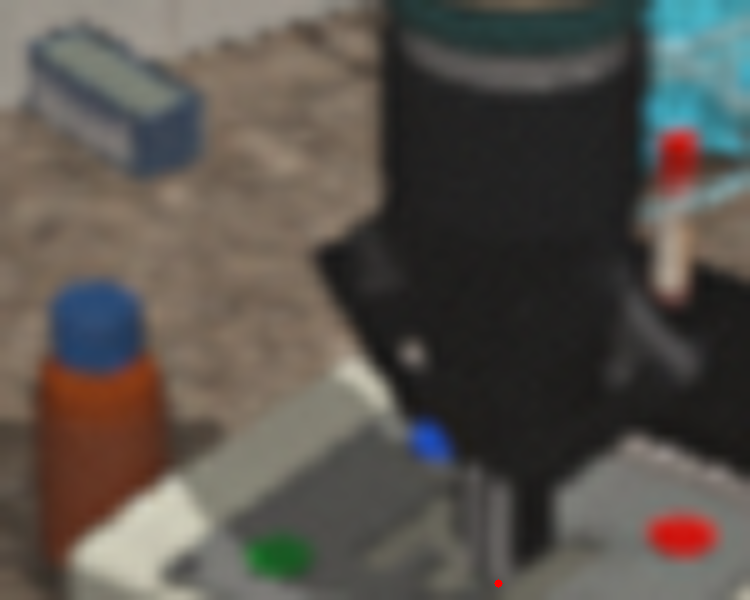

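View pics/a7tz.png

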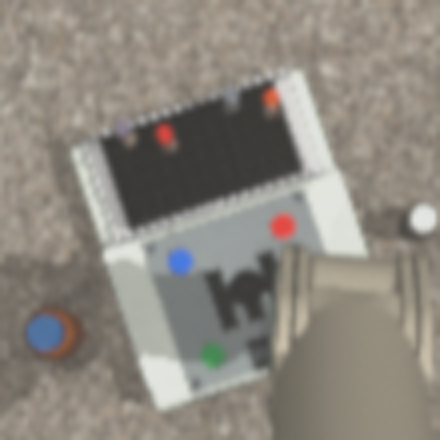

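send_rows --pt "-12 0 0" --pt "-26 0 0" --pt "-40 0 0" --pt "-50 0 0" --pt "-55 0 0" --pt "-55 0 0" --pt "-55 0 0" --yaw '[0,0,0,0,0,0,0]' --hand '[1,1,1,1,1,1,1]'

```text
time_s: 7.22
tool_pos: [536.3, -74.0, 115.1]
tool_rot: [-0.17, 0.985, 0.0, -0.001]
force: [0.0, -0.8, -0.1]
finger_gap: -0.3
```

```bash
python3 -c "
from h import *
sidez('a8')"
```

```text
t 7.22 mixer xy [ -0.1 -47.7] z 115.1 yaw err deg 0.09 tilt [ 0.001  0.    -1.   ] F mixer [-0.2 -0.8] -0.1 gap -0.3
[603. 502.]
[601. 554.]
```

View pics/a8.png

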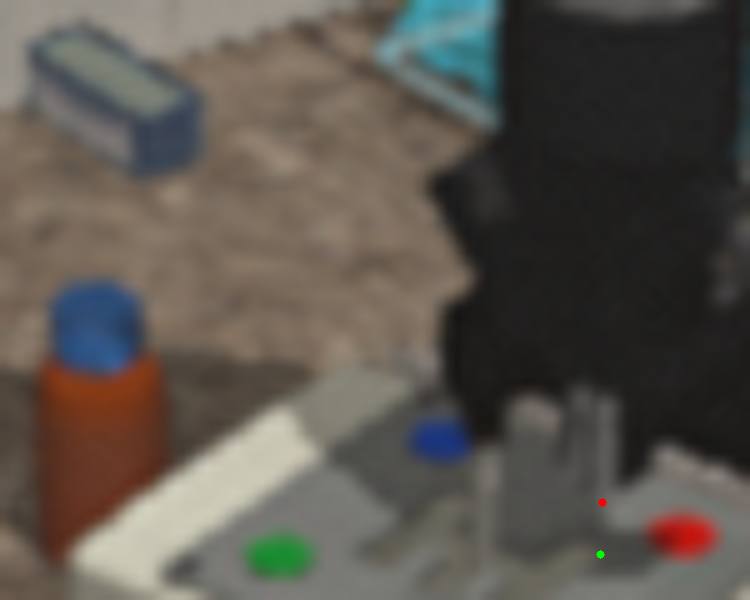

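send_rows --pt "0 6 0" --pt "0 12 0" --pt "0 15 0" --pt "0 17 0" --pt "0 19 0" --pt "0 21 0" --pt "0 23 0" --pt "0 25 0" --pt "0 27 0" --pt "0 29 0" --pt "0 31 0" --pt "0 31 0" --yaw '[0,0,0,0,0,0,0,0,0,0,0,0]' --hand '[1,1,1,1,1,1,1,1,1,1,1,1]'

```text
time_s: 8.27
tool_pos: [526.6, -44.5, 115.3]
tool_rot: [-0.17, 0.985, 0.0, -0.0]
force: [-0.3, -0.4, -0.2]
finger_gap: 0.1
```

```bash
python3 -c "
from h import *
sidez('a9')"
```

```text
t 8.27 mixer xy [  0.6 -16.6] z 115.3 yaw err deg 0.09 tilt [-0.  0. -1.] F mixer [-0.4 -0.3] -0.2 gap 0.1
[521. 467.]
[520. 519.]
```

View pics/a9.png

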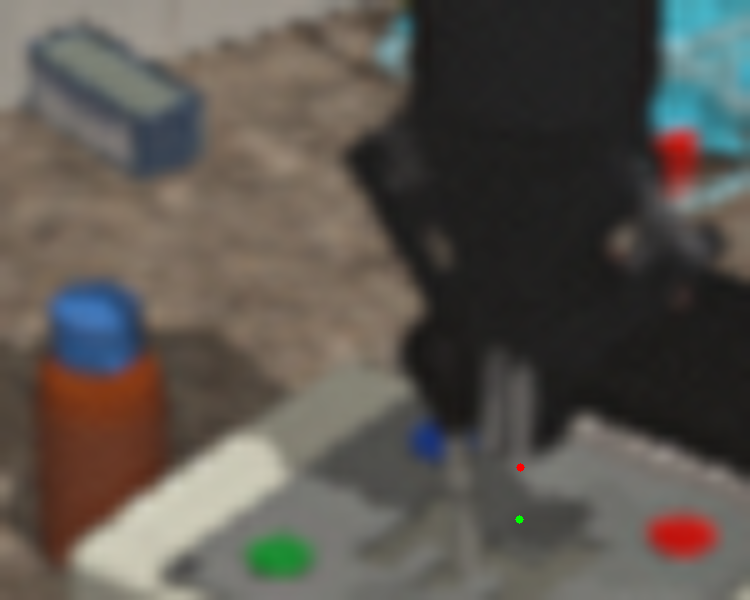

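send_rows --pt "0 2 0" --pt "0 4 0" --pt "0 6 0" --pt "0 8 0" --pt "0 10 0" --pt "0 12 0" --pt "0 14 0" --pt "0 16 0" --pt "0 18 0" --pt "0 20 0" --pt "0 22 0" --pt "0 24 0" --pt "0 26 0" --pt "0 28 0" --pt "0 29 0" --pt "0 29 0" --yaw '[0,0,0,0,0,0,0,0,0,0,0,0,0,0,0,0]' --hand '[1,1,1,1,1,1,1,1,1,1,1,1,1,1,1,1]'

```text
time_s: 9.65
tool_pos: [516.9, -17.3, 115.3]
tool_rot: [-0.17, 0.985, 0.0, -0.0]
force: [0.0, -0.7, -0.4]
finger_gap: -0.1
```

```bash
python3 -c "
from h import *
sidez('b1')"
```

```text
t 9.65 mixer xy [ 0.5 12.2] z 115.3 yaw err deg 0.08 tilt [ 0.  0. -1.] F mixer [-0.2 -0.7] -0.4 gap -0.1
[445. 437.]
[445. 489.]
```

View pics/b1.png

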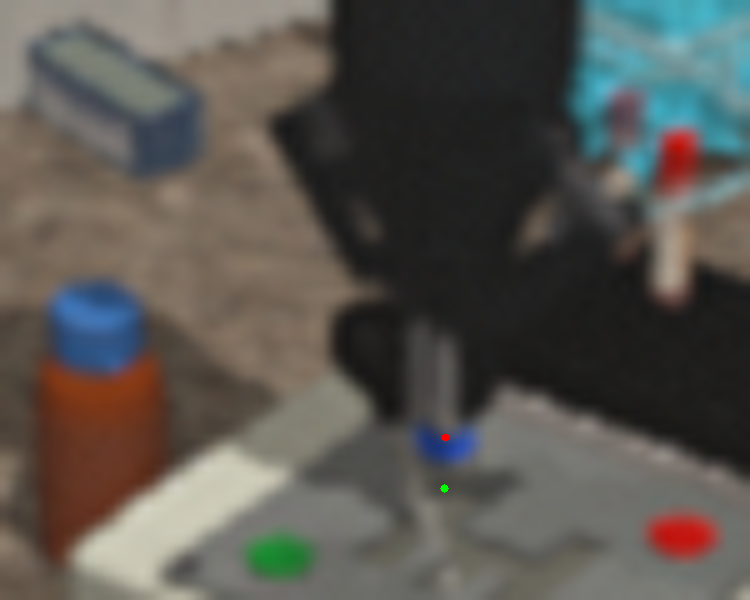

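send_rows --pt "0 1 0" --pt "0 2 0" --pt "0 3 0" --pt "0 4 0" --pt "0 5 0" --pt "0 5 0" --yaw '[0,0,0,0,0,0]' --hand '[1,1,1,1,1,1]'

```text
time_s: 10.2
tool_pos: [515.2, -12.8, 115.3]
tool_rot: [-0.17, 0.985, 0.0, -0.0]
force: [0.3, -0.5, -0.8]
finger_gap: 0.1
```

```bash
python3 -c "
from h import *
sidez('b2')
c=np.load('pics/b2s.npz'); f=lambda X:((proj(c,X)-[205,135]+.5)*10).round()+[8,9]
for x,y in((0,41),(0,47),(7,47),(-7,47),(0,53)): print(x,y,f([*m2w(x,y),23+np.sqrt(125**2-x*x-y*y)]), np.round(15/3.3*10))
"
```

```text
t 10.2 mixer xy [ 0.4 17. ] z 115.3 yaw err deg 0.07 tilt [ 0.  0. -1.] F mixer [ 0.1 -0.6] -0.8 gap 0.1
[433. 433.]
[432. 484.]
0 41 [379. 347.] 45.0
0 47 [363. 347.] 45.0
7 47 [377. 339.] 45.0
-7 47 [350. 357.] 45.0
0 53 [348. 349.] 45.0
```

View pics/b2.png

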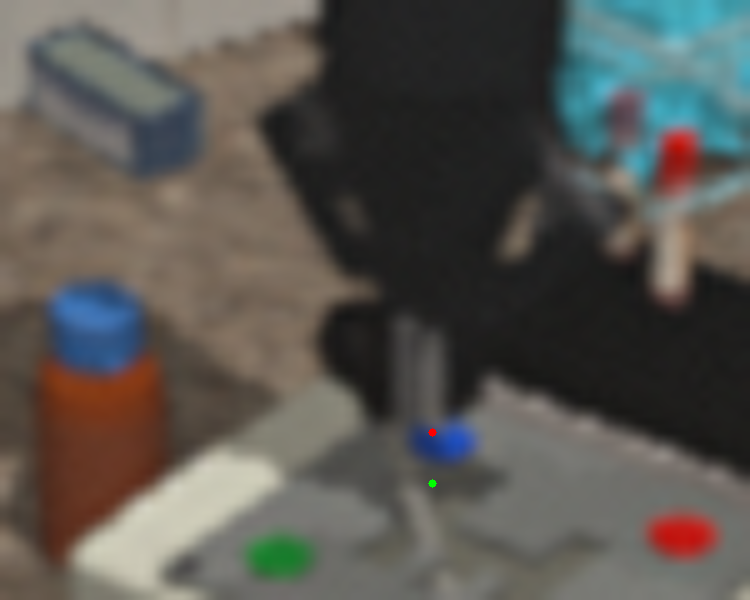

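send_rows --pt "0 1 0" --pt "0 2 0" --pt "0 3 0" --pt "0 3 0" --pt "0 -4 0" --pt "0 -10 -10" --pt "0 -10 -35" --pt "0 -10 -60" --pt "-15 0 -60" --pt "-35 18 -60" --pt "-43 31 -60" --pt "-43 31 -60" --pt "-43 31 -60" --yaw '[0,0,0,0,0,0,0,0,0,0,0,0,0]' --hand '[1,1,1,1,1,1,1,1,1,1,1,1,1]'

```text
time_s: 11.33
tool_pos: [545.3, 31.1, 175.2]
tool_rot: [-0.171, 0.985, 0.0, -0.0]
force: [-0.2, -0.4, -0.2]
finger_gap: -0.2
```

```bash
python3 -c "
from h import *
sidez('b3')
"
```

```text
t 11.33 mixer xy [43.5 48.3] z 175.2 yaw err deg 0.16 tilt [ 0.  0. -1.] F mixer [-0.3 -0.3] -0.2 gap -0.2
[436. 182.]
[435. 234.]
```

View pics/b3.png

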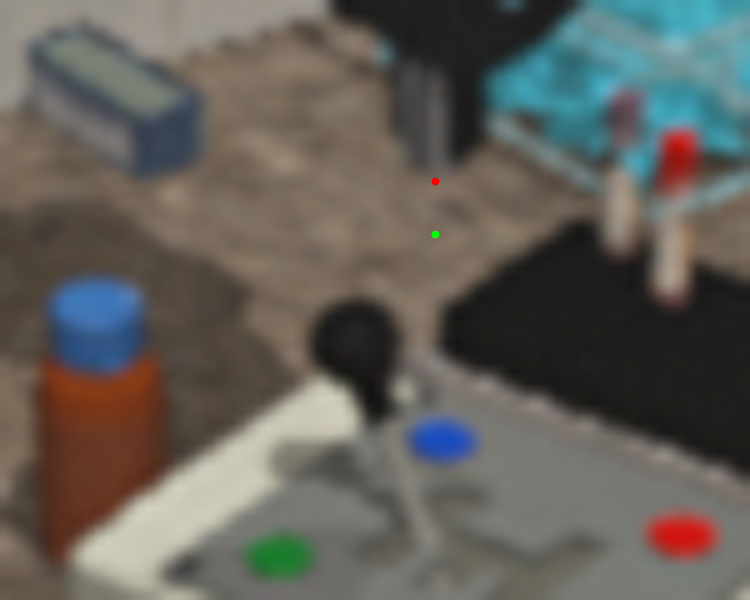

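send_rows --pt "0 0 20" --pt "0 0 40" --pt "0 0 58" --pt "0 0 64" --pt "0 0 64" --pt "3 0 64" --pt "6 0 64" --pt "9 0 64" --pt "12 0 64" --pt "14 0 64" --pt "16 0 64" --pt "18 0 64" --pt "20 0 64" --pt "20 0 64" --yaw '[0,0,0,0,0,0,0,0,0,0,0,0,0,0]' --hand '[1,1,1,1,1,1,1,1,1,1,1,1,1,1]'

```text
time_s: 12.55
tool_pos: [526.9, 23.9, 111.6]
tool_rot: [-0.17, 0.985, 0.0, 0.001]
force: [0.2, 0.7, -0.0]
finger_gap: -0.0
```

```bash
python3 -c "
from h import *
sidez('b4')
"
```

```text
t 12.55 mixer xy [23.7 47.8] z 111.6 yaw err deg 0.06 tilt [-0.001 -0.    -1.   ] F mixer [0.4 0.6] -0.0 gap -0.0
[399. 381.]
[398. 431.]
```

View pics/b4.png

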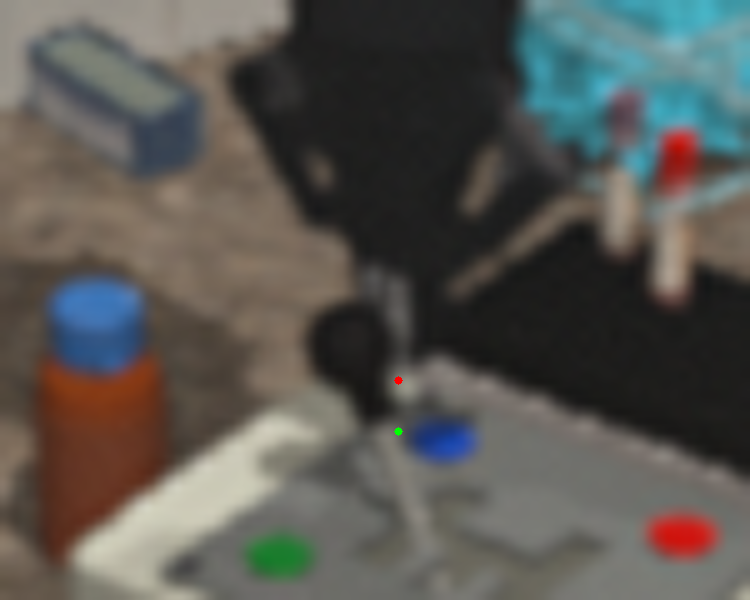

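send_rows --pt "2 0 0" --pt "4 0 0" --pt "6 0 0" --pt "8 0 0" --pt "10 0 0" --pt "12 0 0" --pt "14 0 0" --pt "16 0 0" --pt "18 0 0" --pt "20 0 0" --pt "22 0 0" --pt "24 0 0" --pt "26 0 0" --pt "28 0 0" --pt "30 0 0" --pt "32 0 0" --pt "32 0 0" --yaw '[0,0,0,0,0,0,0,0,0,0,0,0,0,0,0,0,0]' --hand '[1,1,1,1,1,1,1,1,1,1,1,1,1,1,1,1,1]'

```text
time_s: 14.02
tool_pos: [495.9, 12.9, 111.3]
tool_rot: [-0.17, 0.985, -0.0, -0.0]
force: [-0.4, -0.1, -1.4]
finger_gap: 0.1
```

```bash
python3 -c "
from h import *
sidez('b5')
"
```

```text
t 14.02 mixer xy [-9.2 47.7] z 111.3 yaw err deg 0.04 tilt [ 0.001  0.    -1.   ] F mixer [-0.4  0.1] -1.4 gap 0.1
[336. 425.]
[336. 476.]
```

View pics/b5.png

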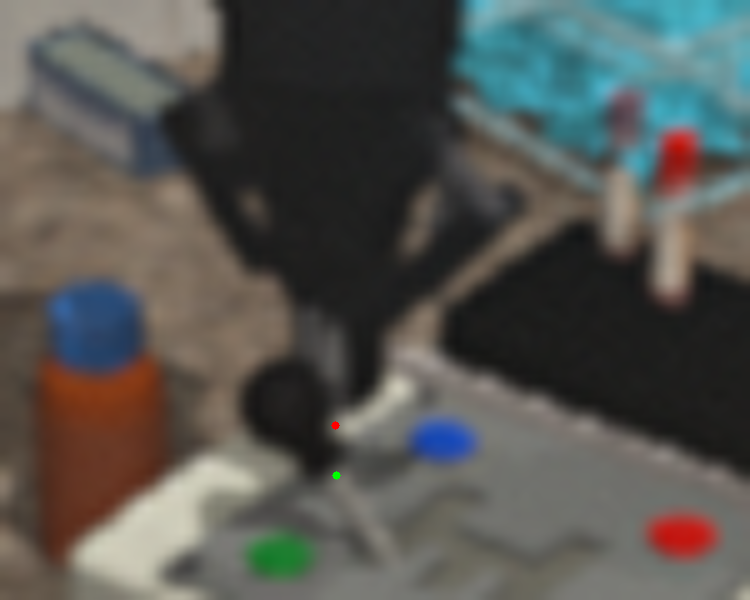

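send_rows --pt "1 0 0" --pt "2 0 0" --pt "3 0 0" --pt "4 0 0" --pt "5 0 0" --pt "6 0 0" --pt "6 0 0" --yaw '[0,0,0,0,0,0,0]' --hand '[1,1,1,1,1,1,1]'

```text
time_s: 14.65
tool_pos: [490.6, 11.0, 111.3]
tool_rot: [-0.17, 0.985, -0.0, -0.0]
force: [0.3, 0.6, 0.1]
finger_gap: 0.1
```

send_rows --pt "0.5 0 0" --pt "1 0 0" --pt "1.5 0 0" --pt "2 0 0" --pt "2 0 0" --yaw '[0,0,0,0,0]' --hand '[1,1,1,1,1]'

```text
time_s: 15.07
tool_pos: [488.8, 10.4, 111.3]
tool_rot: [-0.17, 0.985, 0.0, -0.0]
force: [2.1, 1.2, -1.1]
finger_gap: -0.1
```

```bash
python3 -c "
from h import *
sidez('b6')
c=np.load('pics/b6s.npz'); f=lambda X:((proj(c,X)-[205,135]+.5)*10).round()+[8,9]
print(f([*m2w(-43,47),131]),f([*m2w(-40,47),132]),f([*m2w(-43,53),129]))
"
```

```text
t 15.07 mixer xy [-16.7  47.7] z 111.3 yaw err deg 0.05 tilt [ 0.  0. -1.] F mixer [2.4 0.4] -1.1 gap -0.1
[321. 435.]
[321. 486.]
[278. 426.] [284. 420.] [263. 426.]
```

View pics/b6.png

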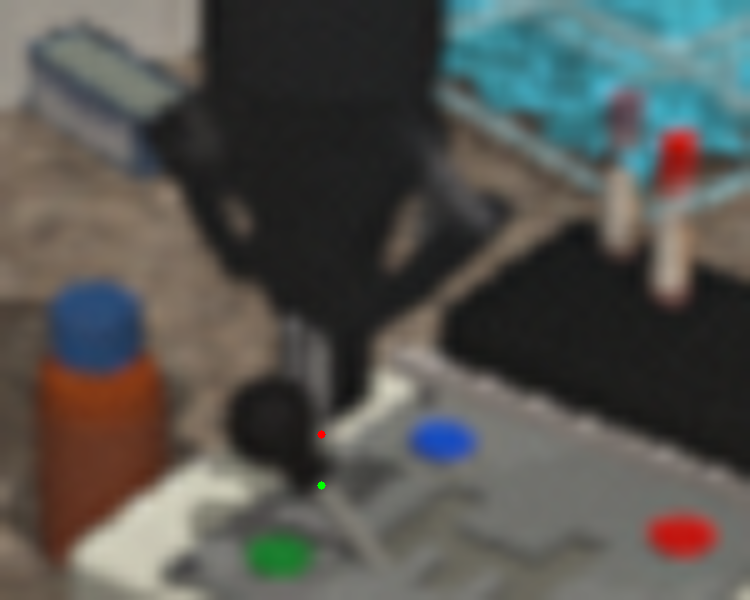

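send_rows --pt "0.5 0 0" --pt "1 0 0" --pt "1 0 0" --yaw '[0,0,0]' --hand '[1,1,1]'

```text
time_s: 15.37
tool_pos: [488.1, 10.2, 111.3]
tool_rot: [-0.17, 0.985, 0.0, 0.0]
force: [2.1, 1.1, -2.1]
finger_gap: -0.1
```

send_rows --pt "0.5 0 0" --pt "1 0 0" --pt "1 0 0" --yaw '[0,0,0]' --hand '[1,1,1]'

```text
time_s: 15.62
tool_pos: [487.6, 10.0, 111.4]
tool_rot: [-0.17, 0.985, 0.0, 0.001]
force: [4.2, 1.2, -2.5]
finger_gap: 0.2
```

send_rows --pt "0.5 0 0" --pt "1 0 0" --pt "1 0 0" --yaw '[0,0,0]' --hand '[1,1,1]'

```text
time_s: 15.87
tool_pos: [487.2, 9.7, 111.4]
tool_rot: [-0.17, 0.985, 0.0, 0.001]
force: [4.8, 1.0, -3.0]
finger_gap: -0.2
```

send_rows --pt "0.5 0 0" --pt "1 0 0" --pt "1 0 0" --yaw '[0,0,0]' --hand '[1,1,1]'

```text
time_s: 16.12
tool_pos: [487.0, 9.5, 111.5]
tool_rot: [-0.17, 0.985, -0.0, 0.002]
force: [5.8, 1.9, -4.5]
finger_gap: -0.1
```

send_rows --pt "0.5 0 0" --pt "1 0 0" --pt "1.5 0 0" --pt "1.5 0 0" --yaw '[0,0,0,0]' --hand '[1,1,1,1]'

```text
time_s: 16.45
tool_pos: [486.8, 9.3, 111.7]
tool_rot: [-0.17, 0.985, 0.0, 0.003]
force: [8.4, 2.3, -6.0]
finger_gap: 0.1
```

```bash
python3 -c "
from h import *
st()"
```

```text
t 16.45 mixer xy [-19.   47.4] z 111.7 yaw err deg 0.08 tilt [-0.006 -0.001 -1.   ] F mixer [ 8.7 -0.6] -6.0 gap 0.1
```

Firmly at the stop (8.7 N, and hardly moving). Back off, rise, and clear the view.

send_rows --pt "-6 0 0" --pt "-20 0 0" --pt "-30 0 -10" --pt "-30 0 -45" --pt "-30 0 -85" --pt "-30 -30 -110" --pt "-30 -70 -110" --pt "-30 -110 -110" --pt "-30 -150 -110" --pt "-30 -190 -110" --pt "-30 -220 -110" --pt "-30 -220 -110" --yaw '[0,0,0,0,0,0,0,0,0,0,0,0]' --hand '[1,1,1,1,1,1,1,1,1,1,1,1]'

```text
time_s: 17.45
tool_pos: [584.3, -197.7, 220.6]
tool_rot: [-0.165, 0.986, -0.002, -0.002]
force: [-0.1, -0.1, 0.2]
finger_gap: -0.2
```

```bash
python3 -c "
from h import *
sidez('c1')
c=snap('top','c1t')
cv2.imwrite('pics/c1tz.png',cv2.resize(c['image'][100:235,110:300],None,fx=4,fy=4,interpolation=2)[:,:,::-1])
print((proj(c,[*m2w(-43,47),131])-[110,100]+.5)*4)"
```

```text
t 17.45 mixer xy [   3.9 -180.4] z 220.6 yaw err deg -0.51 tilt [ 0.004 -0.004 -1.   ] F mixer [-0.2 -0. ] 0.2 gap -0.2
[1017.  334.]
[1011.  393.]
[532.27739478 416.22846063]
```

View pics/c1.png

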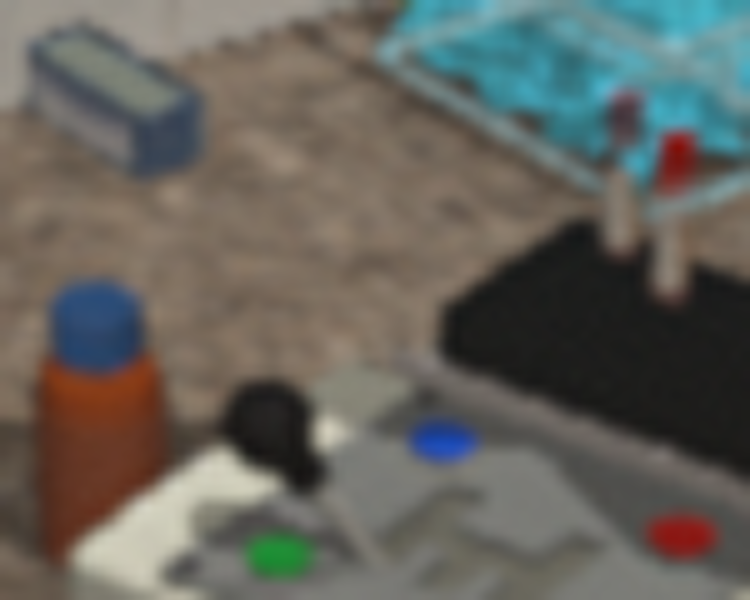

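View pics/c1tz.png

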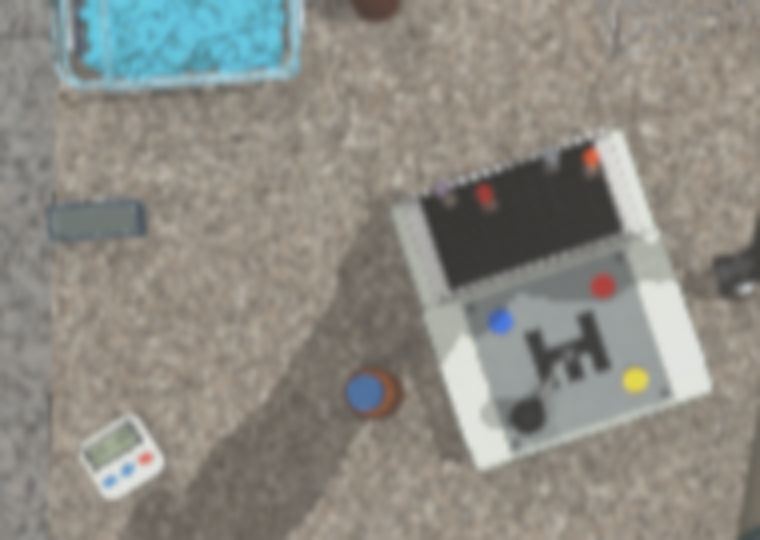

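```bash
python3 -c "
from h import *
finish_job()"
```

```text
the job is handed in; nothing more can be done
```

The lever is home in the green slot, the robot-side left corner. I pushed it there with closed fingertips and handed the job in at about 17.5 s of the 54 s allowed.

**Path:** I pushed the lever out of the parking slot into the cross channel, then left along the channel to its end. From behind the knob, I pushed it back towards the robot into the green slot. It did not enter the red, yellow or blue slots, and I never gripped it.

**Last checks:**
- **At the stop:** the fingers met the hard end of the slot at about 9 N sideways. The highest reading at the end of any move was about 11 N in total, against the 25 N limit. The tool position put the knob at x ≈ -45 mm, against the -43 mm given.
- **After backing off:** the top view showed the knob over the green disc at zoomed pixel (528, 413), against a prediction of (532, 416). The side view agreed to within about 1 pixel.
- **Surroundings:** the bottle and timer look unmoved in the last top view. The vial is partly behind the raised gripper, and I did not re-check the slides, tube or pen. The arm worked only over the mixer, and no reading showed unexpected contact. The arm ended clear, at z ≈ 220 mm.

**Disagreements:**
- **Camera views:** the two views placed the mixer about 7 mm apart in y, so I used a value in between.
- **Fingertip height:** the side view showed the fingertips about 25 mm higher than the stated tip length implies. I picked a pushing height that was safe either way.

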